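Clamp a freshly glued model hull with the capstan clamp

ROBOT

A 7-joint arm with a two-finger parallel gripper is mounted at the origin on the work surface. World frame = base frame: x ahead of the robot, y to its left, z up, the work surface at z = 0. Lengths are in mm, angles in rad, forces in N, time in s.
With the tool pointing down it reaches from about 400 to 875 mm from the base axis. Payload 4.4 kg.
Tool frame: the origin (TCP) lies where the fingers leave the gripper's body, on its centre line; the fingertips stand 73 mm ahead of it and the grasp point (between the pads) lies 54 mm ahead of it; z points along the fingers, y is the line along which they close (so a half turn about z gives the same grasp; the last joint's range is limited). The gripper opens to 85 mm and grips with 20 to 120 N. Pads are 22 mm wide; open, the fingers measure 114 mm over their backs; the gripper's body (76 mm by 85 mm) begins 54 mm behind the grasp point. The pads swing forward as they close: fully open they stand 13 mm farther back than shut.
Start: joints at [-1.382, 0.628, 0.038, 1.517, -0.027, 0.996, -0.02], TCP at [163.811, 629.033, 303.913] pointing down, gripper open.
Joint ranges: [-3.06, 3.06], [-0.37, 2.12], [-1.25, 1.32], [0.18, 2.47], [-1.1, 4.24], [0.23, 1.98], [-2.94, 2.94]. Speed limits (rad/s): [2.57, 2.57, 3.14, 3.14, 3.14, 3.14, 3.14].

INTERFACE

Orientations are given as [roll, pitch, yaw] about the fixed x, y, z axes, in that order (R = Rz(yaw) Ry(pitch) Rx(roll)).
In Python, from cell import ctrl gives the robot as it stands.
- The arm moves only by the tool send_rows, never from a script. Its argument "rows" is a list that holds one entry, the list of rows, each a list of 6 numbers: the shift along the tool's x, y, z in cm, then the turn, a rotation vector about the tool's x, y, z in rad. In form: [[[tx, ty, tz, wx, wy, wz], ...]]. A call has 1 to 10 rows; each row is the pose to reach, as a shift and turn from the pose commanded when the call began, along the tool's axes at that moment; what a row does not reach only later rows make up. A row lasts 1/10 s, in which the tool goes at most 50 mm and 8.59 degrees, less where a joint would pass 70% of its speed; a pose out of reach is approached as far as the arm can. A call with a gripper value outside its range is refused whole. "grip" is the closure in counts, from 0 (fully open) to 255 (shut), set as the call begins (left out, the last holds). The fingers move at their own pace and stop on an object; the grip force is fixed at half the most. Time passes only in rows, so rows that repeat a pose let the fingers close. It gives the time, the measured TCP pose, the force, the opening and the grip force at its end, in the units of the state.
- ctrl.read_state(): the state, without advancing time (a new reading comes with each control period).
- ctrl.get_image(name): name is "scene" or "side" or "wrist"; returns a dict with "pixels" (384x512x3 uint8, red, green, blue), "fx", "fy", "cx", "cy" (pixels), "extrinsics" (4x4, takes a point from camera to world coordinates); the wrist camera has in their place "mount" (4x4, takes a point from camera to tool coordinates, whose origin is the TCP and whose axes are the flange's). Camera axes: x right, y up, looking along -z (the intrinsics and any distortion apply to the point x, -y, -z); pixel columns grow to the right and rows downward; lengths in mm; the calibration is good to about 2 mm. The wrist camera is an equidistant fisheye: a pixel r from the principal point sees the ray r / f radians off the axis. A picture is of the moment at which its call begins: read the wrist's pose just before it. There is no depth.
- ctrl.finish_job(): hands the job in; it is judged then, once.
The state is a dict: "clock": time; "qpos": joint angles; "qd": joint speeds; "tau": joint torques, N m; "eef_pos": TCP position; "tool_rot": TCP orientation; "force": force on the tool from outside, world axes, zero at the start; "torque": the same for the moment, N m; "width": finger opening in mm; "gripper_force": force on a finger pad.
Only numpy, scipy, OpenCV 4.12 (cv2) and the standard library are available. Lean on these libraries where they do the work, as an engineer would, in place of code of your own. Each camera call takes 0.05 s, during which the arm holds its last target. There are 200 camera calls.

TASK

Lift the yellow model hull off the blue cutting mat and stand it upright on the bed of the glue-up clamp, midway between its jaws with its length pointing from jaw to jaw, and let go. Then close the clamp by pushing the capstan's spokes round, one after another, until the jaw holds the hull firmly against the stop - stop as soon as the capstan clearly stiffens, because the fresh glue joint cracks if squeezed hard. Do not push the jaw itself, and leave the jars and the model turret nearby where they are.

Things in the scene. Friction and masses are not known exactly. Their poses are not given: they have to be found in the camera images.
- hull_center (a point): Centre (18 mm above the underside) of the yellow plastic model hull: 84 mm long (its x), 36 mm high, 46 mm wide (its y) over the upper 12 mm, 34 mm wide below that (wheels drawn on its sides are look only), 40 to 85 g. Black disc on top, grey nose plate at +x. It starts upright on the blue cutting mat, 3 mm thick. Either end may face the stop.
- hull: The same hull; this point is the centre of its underside, axes as above.
- bed (a point): Point on the clamp's flat bed, 20 mm above the table, where the hull's underside centre should be set, hull x along the bed's y. Frame of the clamp: z up, y from moving jaw to stop, x away from the robot. The stop is a steel block whose face lies 63 to 87 mm to +y of this point: it is set anew each time, unreported. Jaw and stop are 64 mm wide (x), 45 mm high; the bed's x sides are open.
- clamp: The glue-up clamp, bolted down: aluminium base plate 170 mm (x) by 475 mm (y), 20 mm thick. Origin at table height, 90 mm to -y of the bed point; y points from capstan to jaw to stop, x away from the robot.
- hub (a point): Centre of the capstan hub (44 mm wide, vertical axis) at the height of the spokes' axes, 115 mm above the table, 250 mm to -y of the bed point, clamp's axes. Four steel spokes, 12 mm thick, 90 degrees apart, end in red 20 mm balls, 96 mm from the axis; push them 60 to 80 mm out. Below is a blue gearbox, 90 by 100 mm, its top 45 mm below the spokes' axes.
- bridge (a point): Middle of the top of the fixed blue bridge over the hub: a bar 24 mm wide (x) and 12 mm thick along the clamp's y, its underside 28 mm above the spokes' axes, on posts 107 to 123 mm either side of the hub. Spokes pass under it, fingers cannot: a spoke can be pushed only through the half circle on the robot's side (-x) or on the far side.
- capstan (a joint): Capstan angle, rad, growing counter-clockwise from above, which closes the jaw 18 mm per rad. At value a the spokes point to a + k*90 degrees from the clamp's x. Starts at about 0 to 1, stays where left. Friction 0.32 N m (4.5 N at 70 mm); pinching adds 0.018 N m per N of clamping, 0.1 rad adds about 13 N. A good clamp (8 to 20 N) takes 7 to 10 N at 70 mm; friction then keeps up to 17 N.
- jaw: The moving steel jaw, an orange sprung pad (1 mm per 8 N) on its front; clamp's axes. Origin on the bed surface; the pad's face is 3 mm to +y of it. With the capstan at 0 it lies 90 mm to -y of the bed point and moves to +y. Never to be pushed by the robot directly.
- glue: Bystander: glue jar with a green cap, 36 mm across, 60 mm high, at one of three spots: near the mat's robot-side edge, near the mat's far edge by the clamp, or to the right of the robot near the clamp.
- paint_a: Bystander: paint jar with a yellow cap, 32 mm across, 45 mm high, at one of three spots: near the mat's robot-side edge, near the mat's far edge by the clamp, or to the right of the robot near the clamp.
- paint_b: Bystander: paint jar with a red cap, 32 mm across, 45 mm high, at one of three spots: near the mat's robot-side edge, near the mat's far edge by the clamp, or to the right of the robot near the clamp.
- turret: Bystander: yellow model turret, 48 mm across, 22 mm high, with a thin barrel, on the table near the mat's robot-side edge.
There are look-alikes about, which are no part of the job. Leave any brown look-alike of the hull alone.

How it is judged (in metres and radians):
On the way:
1. the hull stands upright on the clamp's bed between the jaws, lengthwise from jaw to jaw, let go, with the jaw not yet pressing (x of hull_center in the frame of bed between -0.02 and 0.02 m and y of hull_center in the frame of bed between -0.045 and 0.045 m and z of hull_center in the frame of bed between 0.014 and 0.022 m and angle between the x axis of hull and the y axis of bed, either way round below 0.3 rad and angle between hull's own z axis and vertical below 0.1 rad and contact force between the fingers and hull below 0.2 N and contact force between jaw and hull below 3 N), for 0.2 s.
At the end, for the whole second after the job is handed in: The hull stands upright and square on the bed (within 22 mm of its middle line, 0.12 rad of square, tilted less than 0.1 rad), at rest, held between jaw and stop with a clamping force of 4 to 25 N (contact force between jaw and hull between 4 and 25 N and x of hull_center in the frame of bed between -0.022 and 0.022 m and z of hull_center in the frame of bed between 0.013 and 0.023 m and angle between the x axis of hull and the y axis of bed, either way round below 0.12 rad and angle between hull's own z axis and vertical below 0.1 rad and linear speed of hull below 0.01 m/s); the robot touches nothing.
It fails at once if the hull is squeezed by the jaw with more than 30 N (contact force between jaw and hull above 30 N).
It fails at once if the robot pushes the jaw itself (over 2 N) (contact force between any of the fingers, the arm and jaw above 2 N).
It fails at once if the glue jar, a paint jar or the turret is moved by more than 30 mm (distance of any of glue, paint_a, paint_b, turret from where it was at the start of the episode above 0.03 m).
It also fails if it takes over 72 s, if anything falls off the work surface, if the arm or the gripper's body presses on something with over 40 N, if the wrist force passes 120 N, or if a joint passes its speed limit or range.

## Working session

There is one attempt and no reset: what is moved stays moved. The work goes in short steps, Python scripts to look and compute and a tool call to move; the robot and the scene stay as the last step left them, time stands still between calls to the robot, and variables do not carry over. Pictures are saved under pics/ and viewed, at most 10 in all, crops included, and the job is handed in when it is done.

Besides the shell and the picture viewer there is one more tool, called after "Emit:" as a command line: name --argument value ..., lists and objects as JSON in quotes. send_rows: Moves the arm, as the interface text tells. Its arguments: {"type":"object","properties":{"rows":{"type":"array","items":{"type":"array","items":{"type":"array","items":{"type":"number"}}}},"grip":{"type":"number"}},"required":["rows"]}

```bash
mkdir -p pics; ls; python3 - <<'E'
from cell import ctrl
import cv2,numpy as np
s=ctrl.read_state(); print({k:np.round(v,3).tolist() for k,v in s.items()})
for n in("scene","side","wrist"):
    d=ctrl.get_image(n); cv2.imwrite(f"pics/{n}0.png",d["pixels"][:,:,::-1])
    print(n,d["fx"],d["fy"],d["cx"],d["cy"],np.round(d.get("extrinsics",d.get("mount")),3).tolist(),[k for k in d])
E
```

```text
pics
{'clock': 0.0, 'qpos': [-1.382, 0.629, 0.038, 1.518, -0.027, 0.996, -0.02], 'qd': [-0.001, 0.001, -0.001, -0.001, 0.002, 0.0, 0.0], 'tau': [-0.001, -56.34, 1.226, -19.345, 0.011, 0.011, 0.0], 'eef_pos': [163.68, 628.545, 302.992], 'tool_rot': [-3.14, 0.0, 2.887], 'force': [-0.077, 1.335, -0.204], 'torque': [-0.052, -0.02, 0.017], 'gripper_force': 0.0, 'width': 85.305}
scene 349.50648415194007 349.50648415194007 254.58713103804453 190.4287790949041 [[0.347, -0.669, 0.657, 1248.593], [0.938, 0.233, -0.259, -226.01], [0.02, 0.706, 0.708, 889.347], [0.0, 0.0, 0.0, 1.0]] ['pixels', 'fx', 'fy', 'cx', 'cy', 'extrinsics']
side 468.9047089807741 468.9047089807741 256.8590884199816 189.6750493227902 [[-0.981, 0.142, -0.131, 341.933], [-0.193, -0.686, 0.701, 930.695], [0.009, 0.713, 0.701, 951.436], [0.0, 0.0, 0.0, 1.0]] ['pixels', 'fx', 'fy', 'cx', 'cy', 'extrinsics']
wrist 297.3186396354542 297.3186396354542 258.20297071464904 190.63571518699297 [[-0.001, 0.96, 0.28, 72.386], [1.0, 0.001, 0.0, -0.948], [-0.0, 0.28, -0.96, -68.856], [0.0, 0.0, 0.0, 1.0]] ['pixels', 'fx', 'fy', 'cx', 'cy', 'mount']
```

View pics/scene0.png

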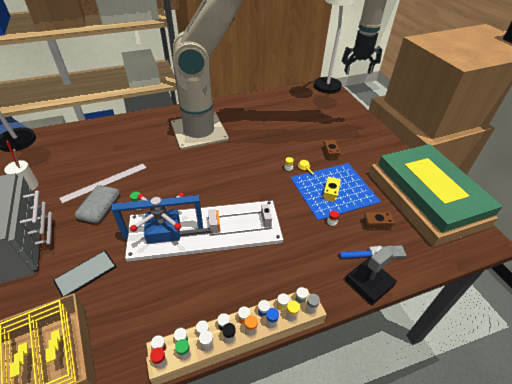

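View pics/side0.png

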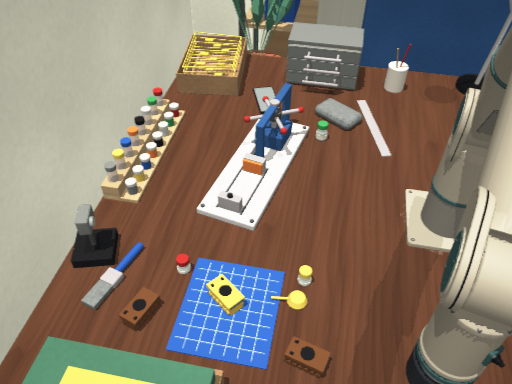

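View pics/wrist0.png

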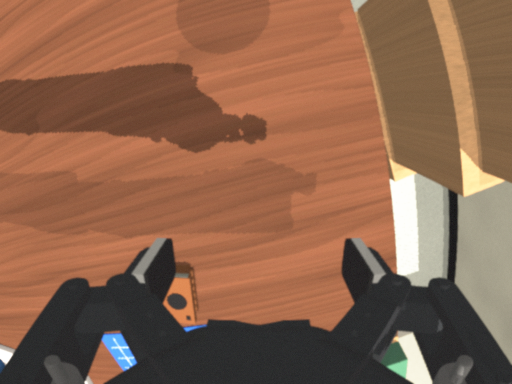

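The side picture shows the hull at about (226,294) on the mat, the clamp with stop (231,203), jaw (253,163) and hub (278,117). The red jar is at (183,264), the yellow jar at (305,275), the turret at (296,299) and the green jar at (322,130). There are brown look-alikes at (140,308) and (308,355).

```bash
cat > h.py <<'E'
import numpy as np,cv2
from cell import ctrl
from scipy.spatial.transform import Rotation as R
def ray(d,u,v):
    E=np.array(d["extrinsics"]); c=np.array([(u-d["cx"])/d["fx"],-(v-d["cy"])/d["fy"],-1])
    return E[:3,3],E[:3,:3]@c
def atz(d,u,v,z):
    o,r=ray(d,u,v); return o+r*(z-o[2])/r[2]
def proj(d,P):
    E=np.array(d["extrinsics"]); c=(np.atleast_2d(P)-E[:3,3])@E[:3,:3]
    return np.c_[d["cx"]+d["fx"]*c[:,0]/-c[:,2], d["cy"]-d["fy"]*c[:,1]/-c[:,2]]
E
python3 - <<'E'
from h import *
d=ctrl.get_image("side"); im=d["pixels"][:,:,::-1]
a=cv2.resize(im[80:230,195:325],None,fx=4,fy=4,interpolation=cv2.INTER_CUBIC)
b=cv2.resize(im[262:322,200:260],None,fx=4,fy=4,interpolation=cv2.INTER_CUBIC)
c=np.zeros((600,800,3),np.uint8); c[:,:520]=a; c[:240,540:780]=b
cv2.imwrite("pics/crop1.png",c)
for n,(u,v,z) in dict(hull=(226,291,39),stop=(231,195,65),hub=(279,116,115),c1=(203,210,20),c2=(252,223,20),c3=(310,126,20)).items(): print(n,atz(d,u,v,z).round())
E
```

```text
hull [518. 355.  39.]
stop [572.  78.  65.]
hub [ 495. -232.  115.]
c1 [644. 106.  20.]
c2 [505. 125.  20.]
c3 [ 403. -330.   20.]
```

View pics/crop1.png

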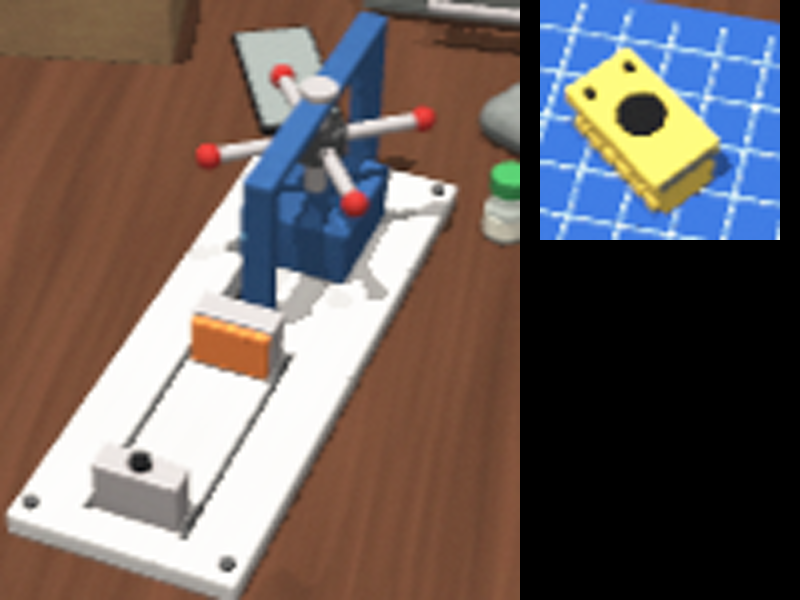

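```bash
python3 - <<'E'
from h import *
d=ctrl.get_image("side")
f=lambda x,y,o,z:atz(d,o[0]+(x+.5)/4-.5,o[1]+(y+.5)/4-.5,z)
A=(195,80);B=(200-135,262)
balls=np.array([f(*p,A,115) for p in[(282,75),(424,118),(355,203),(207,155)]]);print("balls",balls.round(1).tolist())
hub=balls.mean(0);print("hub",hub.round(1))
pl=np.array([f(*p,A,20) for p in[(8,515),(235,585),(457,187)]]);print("plate",pl.round(1).tolist(),np.linalg.norm(pl[1]-pl[0]),np.linalg.norm(pl[2]-pl[1]))
y=pl[1]-pl[2];print("yaw of clamp x",np.degrees(np.arctan2(y[1],y[0])-np.pi/2), np.degrees(np.arctan2(*(pl[0]-pl[1])[[1,0]])))
st=np.array([f(*p,A,65) for p in[(92,450),(188,493),(188,465),(110,437)]]);print("stop top",st.round(1).tolist())
h=np.array([f(*p,B,39) for p in[(625,48),(566,92),(655,188),(718,142)]]);print("hull",h.round(1).tolist(),h.mean(0),f(640,114,B,39))
print(np.linalg.norm(np.diff(h,axis=0),axis=1))
v=(h[2]+h[3]-h[0]-h[1]);print("hull long axis",np.degrees(np.arctan2(v[1],v[0])))
jaw=[f(*p,A,65) for p in[(192,318),(270,347)]];print("jaw",np.round(jaw,1).tolist())
# balls angle
b=balls-hub;print(np.degrees(np.arctan2(b[:,1],b[:,0])),np.linalg.norm(b,axis=1))
d2=ctrl.get_image("scene");im=cv2.cvtColor(d2["pixels"],cv2.COLOR_RGB2HSV)
m=((im[...,0]<8)|(im[...,0]>172))&(im[...,1]>170)&(im[...,2]>100)
n,_,s,c=cv2.connectedComponentsWithStats(m.astype(np.uint8))
for i in range(1,n):
  if s[i,4]>8 and 100<c[i,0]<220 and c[i,1]>150: print(c[i].round(1),s[i,4],atz(d2,*c[i],115).round(1))
print("scene hub proj", proj(d2,hub))
E
```

```text
balls [[552.9, -317.1, 115.0], [434.9, -281.6, 115.0], [470.6, -164.4, 115.0], [588.8, -200.1, 115.0]]
hub [ 511.8 -240.8  115. ]
plate [[663.0, 103.2, 20.0], [499.4, 134.0, 20.0], [406.3, -327.3, 20.0]] 166.51838264054737 470.53156176580035
yaw of clamp x -11.412887380152636 -10.636945658493199
stop top [[609.3, 74.4, 65.0], [537.7, 100.5, 65.0], [543.3, 75.2, 65.0], [600.6, 59.9, 65.0]]
hull [[541.5, 310.8, 39.0], [567.2, 347.2, 39.0], [502.3, 397.9, 39.0], [474.5, 362.3, 39.0]] [521.38707427 354.54584889  39.        ] [521.95447914 353.11024809  39.        ]
[44.52585196 82.33132341 45.15915581]
hull long axis 142.20170618560934
jaw [[572.7, -71.2, 65.0], [511.7, -51.7, 65.0]]
[ -61.69485287 -152.03911633  118.32278274   27.86641508] [86.68550472 87.07444675 86.82928493 87.10215457]
[139.9 195.7] 21 [ 436.2 -282.1  115. ]
[181.  193.8] 23 [ 469.5 -162.4  115. ]
[177.1 225.8] 30 [ 590.5 -199.1  115. ]
[133.3 227.7] 28 [ 556.7 -315.5  115. ]
[157.3 354.6] 184 [ 923.1 -308.5  115. ]
scene hub proj [[157.56827858 209.7838913 ]]
```

```bash
cat >> h.py <<'E'
HUB=np.array([512.5,-240.3,115]); CY=np.radians(-11.2)
XC=np.array([np.cos(CY),np.sin(CY),0]); YC=np.array([-np.sin(CY),np.cos(CY),0])
BED=HUB+250*YC; BED[2]=20
def row(pos,xdeg):
    "shift (cm) and turn to bring the TCP to pos, pointing down, tool x at xdeg (mod 180)"
    s=ctrl.read_state(); T=R.from_euler("xyz",s["tool_rot"])
    t=[R.from_euler("xyz",[np.pi,0,np.radians(a)]) for a in(xdeg,xdeg+180)]
    w=min(((T.inv()*q).as_rotvec() for q in t),key=np.linalg.norm)
    print("row",np.r_[T.inv().apply(np.array(pos)-s["eef_pos"])/10,w].round(3).tolist())
def st():
    s=ctrl.read_state(); print({k:np.round(s[k],2).tolist() for k in("clock","eef_pos","tool_rot","force","width","gripper_force")}, s["qpos"][6].round(2))
E
python3 - <<'E'
from h import *
print(BED)
row([521.7,354,150],142.2)
d=ctrl.get_image("side")
for p in[(183,268),(305,280),(322,135)]: print(atz(d,*p,20).round())
E
```

```text
[561.0585878    4.93878884  20.        ]
row [-41.565, -17.573, 15.372, -0.001, 0.0, 0.405]
[639. 300.  20.]
[346. 276.  20.]
[ 359. -290.   20.]
```

Emit:
send_rows --rows '[[[-41.6,-17.6,15.4,0,0,0.405],[-41.6,-17.6,15.4,0,0,0.405],[-41.6,-17.6,15.4,0,0,0.405],[-41.6,-17.6,15.4,0,0,0.405],[-41.6,-17.6,15.4,0,0,0.405],[-41.6,-17.6,15.4,0,0,0.405],[-41.6,-17.6,15.4,0,0,0.405],[-41.6,-17.6,15.4,0,0,0.405],[-41.6,-17.6,15.4,0,0,0.405],[-41.6,-17.6,15.4,0,0,0.405]]]' --grip 0

```text
clock: 1.35
eef_pos: [525.6, 349.2, 148.7]
tool_rot: [-3.14, 0.003, 2.477]
force: [0.6, 0.1, 0.3]
width: 85.4
gripper_force: 0.0
```

Emit:
send_rows --rows '[[[0,0,0,0,0,0],[0,0,0,0,0,0],[0,0,0,0,0,0]]]'

```text
clock: 1.65
eef_pos: [520.8, 355.6, 150.2]
tool_rot: [3.141, -0.001, 2.484]
force: [-0.4, 0.3, -0.5]
width: 85.1
gripper_force: 0.0
```

```bash
python3 - <<'E'
from h import *
st(); row([521.7,354,87],142.2)
d=ctrl.get_image("wrist"); cv2.imwrite("pics/w1.png",d["pixels"][:,:,::-1])
E
```

```text
{'clock': 1.65, 'eef_pos': [520.81, 355.58, 150.19], 'tool_rot': [3.14, -0.0, 2.48], 'force': [-0.38, 0.32, -0.54], 'width': 85.06, 'gripper_force': 0.0} 0.35
row [-0.176, -0.075, 6.319, 0.001, -0.001, 0.002]
```

View pics/w1.png

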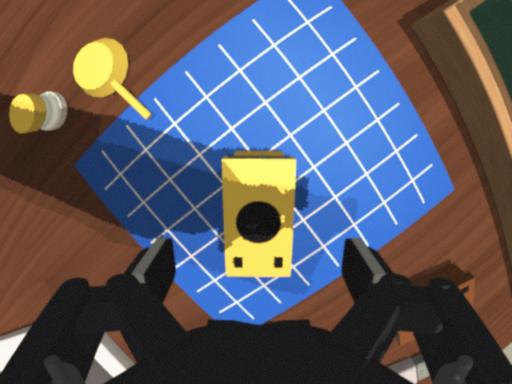

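The wrist view shows the hull's disc at (258,222), centred and aligned between the fingers. I'll descend and grip.

Emit:
send_rows --rows '[[[-0.15,-0.1,3,0,0,0],[-0.15,-0.1,5,0,0,0],[-0.15,-0.1,6.3,0,0,0],[-0.15,-0.1,6.3,0,0,0],[-0.15,-0.1,6.3,0,0,0]]]'

```text
clock: 2.2
eef_pos: [522.5, 353.0, 87.4]
tool_rot: [3.141, -0.0, 2.483]
force: [-0.3, -0.1, 0.0]
width: 85.7
gripper_force: 0.0
```

Emit:
send_rows --rows '[[[0,0,0,0,0,0],[0,0,0,0,0,0],[0,0,0,0,0,0],[0,0,0,0,0,0],[0,0,0,0,0,0],[0,0,0,0,0,0],[0,0,0,0,0,0],[0,0,0,0,0,0]]]' --grip 255

```text
clock: 3.0
eef_pos: [523.2, 352.6, 88.1]
tool_rot: [3.14, 0.0, 2.482]
force: [-0.6, -0.4, 6.0]
width: 44.8
gripper_force: 61.9
```

Emit:
send_rows --rows '[[[0,0,-4,0,0,0],[0,0,-8,0,0,0],[0,0,-11,0,0,0],[0,0,-11,0,0,0],[0,0,-11,0,0,0]]]'

```text
clock: 3.5
eef_pos: [522.6, 352.1, 197.4]
tool_rot: [3.141, 0.0, 2.482]
force: [-1.3, -0.3, -0.8]
width: 44.8
gripper_force: 61.9
```

```bash
python3 - <<'E'
from h import *
st(); p=BED-4*YC; p[2]=180; print(p); row(p,78.8)
E
```

```text
{'clock': 3.5, 'eef_pos': [522.58, 352.14, 197.44], 'tool_rot': [3.14, 0.0, 2.48], 'force': [-1.29, -0.33, -0.78], 'width': 44.83, 'gripper_force': 61.92} 0.35
[560.2816504    1.01496822 180.        ]
row [-24.504, -25.431, 1.724, 0.001, -0.0, 1.106]
```

Emit:
send_rows --rows '[[[-24.5,-25.4,1.7,0,0,1.106],[-24.5,-25.4,1.7,0,0,1.106],[-24.5,-25.4,1.7,0,0,1.106],[-24.5,-25.4,1.7,0,0,1.106],[-24.5,-25.4,1.7,0,0,1.106],[-24.5,-25.4,1.7,0,0,1.106],[-24.5,-25.4,1.7,0,0,1.106],[-24.5,-25.4,1.7,0,0,1.106],[-24.5,-25.4,1.7,0,0,1.106],[-24.5,-25.4,1.7,0,0,1.106]]]'

```text
clock: 4.5
eef_pos: [559.6, 2.6, 178.6]
tool_rot: [-3.139, -0.0, 1.379]
force: [-0.6, 0.4, -0.4]
width: 45.2
gripper_force: 61.8
```

Emit:
send_rows --rows '[[[0,0,0,0,0,0],[0,0,0,0,0,0],[0,0,0,0,0,0]]]'

```text
clock: 4.8
eef_pos: [560.4, 2.4, 179.8]
tool_rot: [-3.141, -0.0, 1.378]
force: [-0.7, -0.6, -0.4]
width: 45.1
gripper_force: 61.8
```

```bash
python3 - <<'E'
from h import *
st(); p=BED-4*YC; p[2]=108; row(p,78.8)
d=ctrl.get_image("wrist"); cv2.imwrite("pics/w2.png",d["pixels"][:,:,::-1])
E
```

```text
{'clock': 4.8, 'eef_pos': [560.39, 2.38, 179.82], 'tool_rot': [-3.14, -0.0, 1.38], 'force': [-0.72, -0.57, -0.43], 'width': 45.1, 'gripper_force': 61.84} 0.09
row [-0.138, 0.017, 7.182, -0.0, -0.0, 0.003]
```

View pics/w2.png

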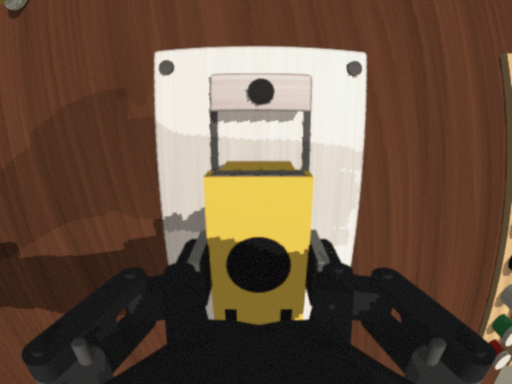

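The hull (258,245) is centred and square with the stop (260,92). I'll lower it and let go.

Emit:
send_rows --rows '[[[-0.1,0,3,0,0,0],[-0.1,0,5.5,0,0,0],[-0.1,0,6.7,0,0,0],[-0.1,0,7.2,0,0,0],[-0.1,0,7.4,0,0,0],[-0.1,0,7.4,0,0,0],[-0.1,0,7.4,0,0,0]]]'

```text
clock: 5.55
eef_pos: [560.9, 0.3, 106.8]
tool_rot: [3.14, -0.0, 1.376]
force: [-0.7, -0.6, -0.7]
width: 44.9
gripper_force: 61.9
```

Emit:
send_rows --rows '[[[0,0,0,0,0,0],[0,0,0,0,0,0],[0,0,0,0,0,0],[0,0,0,0,0,0],[0,0,0,0,0,0],[0,0,0,0,0,0],[0,0,0,0,0,0],[0,0,0,0,0,0]]]' --grip 0

```text
clock: 6.35
eef_pos: [560.2, 0.3, 105.8]
tool_rot: [-3.141, 0.0, 1.376]
force: [-0.4, -0.1, -0.6]
width: 85.6
gripper_force: 0.0
```

Emit:
send_rows --rows '[[[0,0,-3,0,0,0],[0,0,-7,0,0,0],[0,0,-11,0,0,0],[0,0,-15,0,0,0],[0,0,-15,0,0,0],[0,0,-15,0,0,0]]]'

```text
clock: 6.95
eef_pos: [560.5, 0.5, 256.6]
tool_rot: [3.14, -0.001, 1.376]
force: [-0.1, -0.7, -0.8]
width: 85.3
gripper_force: 0.0
```

```bash
python3 - <<'E'
from h import *
st()
d=ctrl.get_image("side"); im=d["pixels"][:,:,::-1]
cv2.imwrite("pics/crop2.png",cv2.resize(im[80:230,195:325],None,fx=4,fy=4,interpolation=cv2.INTER_CUBIC))
E
```

```text
{'clock': 6.95, 'eef_pos': [560.49, 0.47, 256.65], 'tool_rot': [3.14, -0.0, 1.38], 'force': [-0.09, -0.67, -0.83], 'width': 85.28, 'gripper_force': 0.0} 0.05
```

View pics/crop2.png

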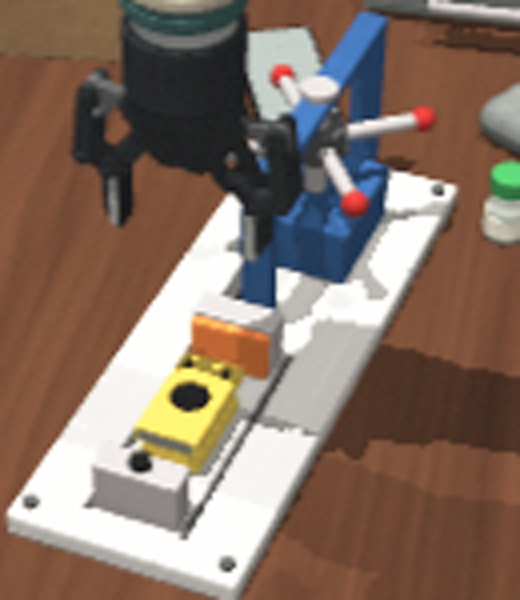

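The hull stands square on the bed with the stop ahead and the orange jaw behind. Next is the capstan, pushing on the robot side.

```bash
cat >> h.py <<'E'
def cap(psi,off,z,r=70):
    p=np.radians(psi); q=HUB+XC*(r*np.cos(p)+off*np.sin(p))+YC*(r*np.sin(p)-off*np.cos(p)); q[2]=z
    row(q,psi-11.2+90)
E
python3 - <<'E'
from h import *
cap(219.2,28,245)
E
```

```text
row [-26.796, -7.168, 1.045, -0.001, -0.001, -0.683]
```

Emit:
send_rows --rows '[[[-26.8,-7.2,1.0,0,0,-0.683],[-26.8,-7.2,1.0,0,0,-0.683],[-26.8,-7.2,1.0,0,0,-0.683],[-26.8,-7.2,1.0,0,0,-0.683],[-26.8,-7.2,1.0,0,0,-0.683],[-26.8,-7.2,1.0,0,0,-0.683],[-26.8,-7.2,1.0,0,0,-0.683],[-26.8,-7.2,1.0,0,0,-0.683],[-26.8,-7.2,1.0,0,0,-0.683],[-26.8,-7.2,1.0,0,0,-0.683]]]' --grip 255

```text
clock: 8.0
eef_pos: [438.4, -247.0, 245.4]
tool_rot: [-3.142, -0.001, 2.062]
force: [-0.5, 0.1, 0.4]
width: -0.2
gripper_force: 0.0
```

```bash
python3 - <<'E'
from h import *
st(); cap(219.2,28,173)
d=ctrl.get_image("wrist"); cv2.imwrite("pics/w3.png",d["pixels"][:,:,::-1])
E
```

```text
{'clock': 8.0, 'eef_pos': [438.38, -247.02, 245.37], 'tool_rot': [-3.14, -0.0, 2.06], 'force': [-0.48, 0.05, 0.38], 'width': -0.22, 'gripper_force': 0.0} 1.08
row [-0.095, -0.14, 7.237, -0.0, -0.001, 0.002]
```

View pics/w3.png

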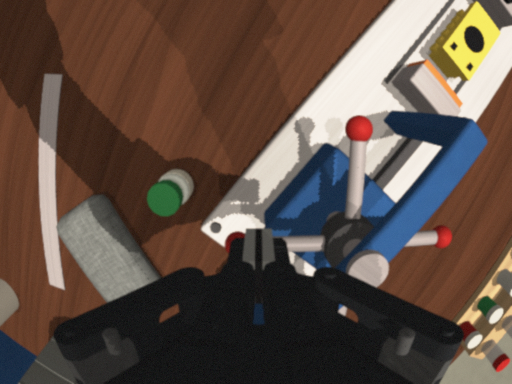

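The fingers hang on the clockwise side of the near spoke (ball at (236,240)). The green jar at (165,195) is clear.

Emit:
send_rows --rows '[[[-0.1,-0.1,3,0,0,0],[-0.1,-0.1,5.5,0,0,0],[-0.1,-0.1,7.2,0,0,0],[-0.1,-0.1,7.2,0,0,0],[-0.1,-0.1,7.2,0,0,0]]]'

```text
clock: 8.55
eef_pos: [437.7, -249.5, 174.0]
tool_rot: [-3.142, -0.0, 2.06]
force: [0.8, 0.1, -0.3]
width: -0.2
gripper_force: 0.0
```

```bash
python3 - <<'E'
from h import *
st()
for p in (219.2,225,230,235,240,245,250): cap(p,17,173)
E
```

```text
{'clock': 8.55, 'eef_pos': [437.71, -249.48, 174.02], 'tool_rot': [-3.14, -0.0, 2.06], 'force': [0.75, 0.1, -0.28], 'width': -0.23, 'gripper_force': 0.0} 1.11
row [-1.001, 0.034, 0.102, -0.0, -0.0, 0.001]
row [-1.717, -0.102, 0.102, -0.0, -0.0, -0.101]
row [-2.342, -0.161, 0.102, -0.0, -0.0, -0.188]
row [-2.971, -0.165, 0.102, -0.0, -0.0, -0.275]
row [-3.597, -0.115, 0.101, -0.0, -0.0, -0.362]
row [-4.217, -0.01, 0.101, -0.0, -0.0, -0.45]
row [-4.825, 0.149, 0.101, -0.0, -0.0, -0.537]
```

Emit:
send_rows --rows '[[[-0.5,0,0,0,0,0],[-1.0,0,0,0,0,0],[-1.7,-0.1,0,0,0,-0.1],[-2.35,-0.15,0,0,0,-0.19],[-2.95,-0.15,0,0,0,-0.275],[-3.6,-0.1,0,0,0,-0.36],[-4.2,0,0,0,0,-0.45],[-4.8,0.15,0,0,0,-0.535],[-4.8,0.15,0,0,0,-0.535]]]'

```text
clock: 9.45
eef_pos: [461.6, -291.7, 174.5]
tool_rot: [3.141, 0.0, 2.594]
force: [-0.1, 2.6, 1.9]
width: -0.0
gripper_force: 1.4
```

```bash
cat >> h.py <<'E'
def ball_angle():
    "capstan angle (deg, mod 90) from the red balls in both fixed cameras"
    o=[]
    for n in("side","scene"):
        d=ctrl.get_image(n); im=cv2.cvtColor(d["pixels"],cv2.COLOR_RGB2HSV)
        m=((im[...,0]<8)|(im[...,0]>172))&(im[...,1]>150)&(im[...,2]>90)
        k,_,s,c=cv2.connectedComponentsWithStats(m.astype(np.uint8))
        for i in range(1,k):
            b=atz(d,*c[i],115)-HUB; r=np.hypot(*b[:2])
            if s[i,4]>8 and 78<r<96: o.append((n,round((np.degrees(np.arctan2(b[1],b[0]))+11.2)%360,1),round(r)))
    print(o)
E
python3 - <<'E'
from h import *
st(); ball_angle()
E
```

```text
{'clock': 9.45, 'eef_pos': [461.59, -291.71, 174.5], 'tool_rot': [3.14, 0.0, 2.59], 'force': [-0.13, 2.58, 1.95], 'width': -0.01, 'gripper_force': 1.38} 1.51
[('side', np.float64(339.7), 88), ('side', np.float64(67.0), 87), ('side', np.float64(161.0), 86), ('scene', np.float64(158.3), 88), ('scene', np.float64(68.8), 87), ('scene', np.float64(341.4), 88)]
```

Emit:
send_rows --rows '[[[1.0,0,0,0,0,0],[1.0,0,-4,0,0,0],[1.0,0,-5,0,0,0]]]'

```text
clock: 9.85
eef_pos: [453.0, -287.5, 226.6]
tool_rot: [-3.141, 0.005, 2.592]
force: [0.9, -0.9, -0.3]
width: -0.2
gripper_force: 0.0
```

```bash
python3 - <<'E'
from h import *
st(); cap(159.5,28,225)
E
```

```text
{'clock': 9.85, 'eef_pos': [452.98, -287.53, 226.57], 'tool_rot': [-3.14, 0.0, 2.59], 'force': [0.9, -0.92, -0.26], 'width': -0.16, 'gripper_force': 0.0} 1.51
row [4.381, 9.962, 0.128, -0.004, 0.003, -1.567]
```

Emit:
send_rows --rows '[[[4.4,10.0,0.1,0,0,0.15],[4.4,10.0,0.1,0,0,0.3],[4.4,10.0,0.1,0,0,0.45],[4.4,10.0,0.1,0,0,0.6],[4.4,10.0,0.1,0,0,0.75],[4.4,10.0,0.1,0,0,0.9],[4.4,10.0,0.1,0,0,1.05],[4.4,10.0,0.1,0,0,1.2],[4.4,10.0,0.1,0,0,1.35],[4.4,10.0,0.1,0,0,1.5]]]'

```text
clock: 10.85
eef_pos: [466.7, -178.6, 223.1]
tool_rot: [3.141, 0.001, 1.086]
force: [0.0, -0.5, -0.6]
width: 0.0
gripper_force: 0.0
```

```bash
python3 - <<'E'
from h import *
st(); cap(159.5,28,225);cap(159.5,28,173)
E
```

```text
{'clock': 10.85, 'eef_pos': [466.7, -178.62, 223.07], 'tool_rot': [3.14, 0.0, 1.09], 'force': [0.02, -0.53, -0.62], 'width': 0.04, 'gripper_force': 0.0} 0.22
row [-0.05, 0.135, -0.193, 0.001, 0.001, 0.069]
row [-0.046, 0.129, 5.007, 0.001, 0.001, 0.069]
```

Emit:
send_rows --rows '[[[0,0.1,0,0,0,0.07],[0,0.1,2,0,0,0.07],[0,0.1,4,0,0,0.07],[0,0.1,5,0,0,0.07],[0,0.1,5,0,0,0.07]]]'

```text
clock: 11.35
eef_pos: [467.0, -178.7, 171.9]
tool_rot: [-3.139, 0.001, 1.023]
force: [-0.2, 1.6, -0.3]
width: 0.0
gripper_force: 0.0
```

```bash
python3 - <<'E'
from h import *
st()
for p in (159.5,167,174,181,188,195,202,209,216): cap(p,17,173)
E
```

```text
{'clock': 11.35, 'eef_pos': [467.01, -178.67, 171.94], 'tool_rot': [-3.14, 0.0, 1.02], 'force': [-0.22, 1.56, -0.25], 'width': 0.05, 'gripper_force': 0.0} 0.23
row [-1.154, 0.102, -0.105, -0.002, 0.001, 0.005]
row [-2.081, -0.065, -0.104, -0.002, 0.001, -0.126]
row [-2.959, -0.11, -0.103, -0.002, 0.001, -0.248]
row [-3.837, -0.048, -0.102, -0.002, 0.001, -0.37]
row [-4.7, 0.12, -0.102, -0.002, 0.0, -0.492]
row [-5.536, 0.393, -0.102, -0.002, 0.0, -0.614]
row [-6.333, 0.765, -0.102, -0.002, 0.0, -0.736]
row [-7.078, 1.232, -0.102, -0.002, 0.0, -0.859]
row [-7.762, 1.786, -0.102, -0.002, -0.0, -0.981]
```

Emit:
send_rows --rows '[[[-0.6,0.1,0,0,0,0],[-1.15,0.1,0,0,0,0],[-2.1,-0.05,0,0,0,-0.125],[-2.95,-0.1,0,0,0,-0.25],[-3.85,-0.05,0,0,0,-0.37],[-4.7,0.1,0,0,0,-0.49],[-5.55,0.4,0,0,0,-0.615],[-6.35,0.75,0,0,0,-0.735],[-7.1,1.25,0,0,0,-0.86],[-7.75,1.8,0,0,0,-0.98]]]'

```text
clock: 12.35
eef_pos: [443.4, -253.3, 173.7]
tool_rot: [3.14, -0.001, 2.01]
force: [0.6, 6.2, 0.5]
width: -0.0
gripper_force: 2.4
```

```bash
python3 - <<'E'
from h import *
st(); ball_angle()
for p in (216,221,226,231,236,241,246,250): cap(p,17,173)
E
```

```text
{'clock': 12.35, 'eef_pos': [443.41, -253.26, 173.69], 'tool_rot': [3.14, -0.0, 2.01], 'force': [0.57, 6.22, 0.54], 'width': -0.02, 'gripper_force': 2.42} 1.01
[('side', np.float64(305.5), 90), ('side', np.float64(36.6), 87), ('side', np.float64(126.2), 87), ('scene', np.float64(128.7), 88), ('scene', np.float64(218.9), 85), ('scene', np.float64(310.2), 87), ('scene', np.float64(37.3), 89)]
row [0.129, -0.098, 0.066, 0.001, 0.001, -0.0]
row [-0.487, -0.22, 0.067, 0.001, 0.001, -0.087]
row [-1.112, -0.287, 0.067, 0.001, 0.001, -0.175]
row [-1.741, -0.3, 0.067, 0.001, 0.001, -0.262]
row [-2.368, -0.257, 0.068, 0.001, 0.001, -0.349]
row [-2.988, -0.161, 0.069, 0.001, 0.001, -0.436]
row [-3.599, -0.01, 0.069, 0.001, 0.001, -0.524]
row [-4.076, 0.148, 0.07, 0.001, 0.001, -0.594]
```

Emit:
send_rows --rows '[[[-0.5,-0.2,0.05,0,0,-0.085],[-1.1,-0.3,0.05,0,0,-0.175],[-1.75,-0.3,0.05,0,0,-0.26],[-2.35,-0.25,0.05,0,0,-0.35],[-3.0,-0.15,0.05,0,0,-0.435],[-3.6,0,0.05,0,0,-0.525],[-4.1,0.15,0.05,0,0,-0.595],[-4.1,0.15,0.05,0,0,-0.595]]]'

```text
clock: 13.25
eef_pos: [461.1, -290.7, 172.6]
tool_rot: [3.142, -0.001, 2.596]
force: [-1.2, 2.6, 1.6]
width: 0.0
gripper_force: 1.3
```

Emit:
send_rows --rows '[[[1.0,0,0,0,0,0],[1.0,0,-4,0,0,0],[1.0,0,-5,0,0,0],[1.0,0,-5,0,0,0]]]'

```text
clock: 13.65
eef_pos: [453.5, -286.5, 224.3]
tool_rot: [-3.141, 0.005, 2.597]
force: [0.2, 0.1, -0.5]
width: -0.2
gripper_force: 0.0
```

```bash
python3 - <<'E'
from h import *
st(); ball_angle(); cap(160,28,223)
d=ctrl.get_image("side"); im=d["pixels"][:,:,::-1]
cv2.imwrite("pics/crop3.png",cv2.resize(im[80:230,195:325],None,fx=4,fy=4,interpolation=cv2.INTER_CUBIC))
E
```

```text
{'clock': 13.65, 'eef_pos': [453.49, -286.51, 224.27], 'tool_rot': [-3.14, 0.0, 2.6], 'force': [0.21, 0.1, -0.52], 'width': -0.21, 'gripper_force': 0.0} 1.46
[('side', np.float64(248.2), 91), ('side', np.float64(339.2), 88), ('side', np.float64(66.6), 87), ('side', np.float64(159.5), 87), ('scene', np.float64(158.1), 87), ('scene', np.float64(67.5), 88), ('scene', np.float64(340.5), 89)]
row [4.216, 9.795, -0.085, -0.001, -0.0, -1.57]
```

View pics/crop3.png

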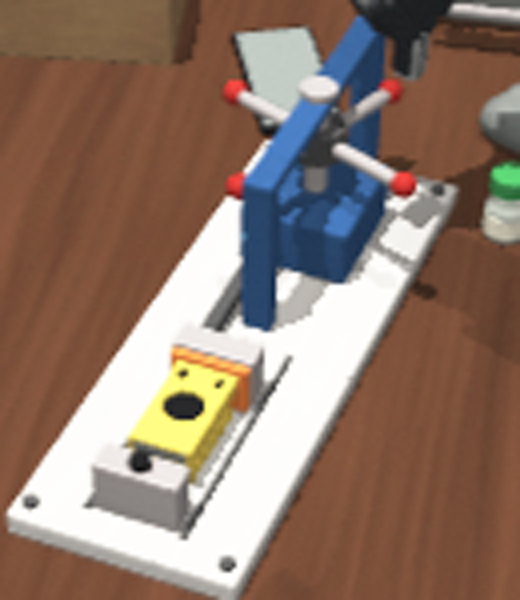

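The hull touches the jaw pad and still has a gap to the stop. Push 3 comes next.

Emit:
send_rows --rows '[[[4.2,9.8,0,0,0,0.15],[4.2,9.8,0,0,0,0.3],[4.2,9.8,0,0,0,0.45],[4.2,9.8,0,0,0,0.6],[4.2,9.8,0,0,0,0.75],[4.2,9.8,0,0,0,0.9],[4.2,9.8,0,0,0,1.05],[4.2,9.8,0,0,0,1.2],[4.2,9.8,0,0,0,1.35],[4.2,9.8,0,0,0,1.5]]]'

```text
clock: 14.8
eef_pos: [467.0, -180.0, 221.3]
tool_rot: [-3.14, 0.001, 1.092]
force: [0.5, 0.8, 0.3]
width: -0.3
gripper_force: 0.0
```

Emit:
send_rows --rows '[[[0,0.1,0,0,0,0.07],[0,0.1,2,0,0,0.07],[0,0.1,4,0,0,0.07],[0,0.1,5,0,0,0.07],[0,0.1,5,0,0,0.07]]]'

```text
clock: 15.3
eef_pos: [467.4, -180.2, 170.6]
tool_rot: [-3.138, 0.001, 1.028]
force: [-0.4, -0.4, -0.0]
width: 0.0
gripper_force: 0.0
```

```bash
python3 - <<'E'
from h import *
st()
for p in (159.5,165,170,175,180,185,190,195): cap(p,17,173)
E
```

```text
{'clock': 15.3, 'eef_pos': [467.37, -180.19, 170.6], 'tool_rot': [-3.14, 0.0, 1.03], 'force': [-0.42, -0.4, -0.05], 'width': 0.01, 'gripper_force': 0.0} 0.17
row [-1.043, -0.014, -0.239, -0.004, 0.001, 0.011]
row [-1.72, -0.152, -0.237, -0.004, 0.001, -0.085]
row [-2.345, -0.221, -0.236, -0.004, 0.001, -0.172]
row [-2.973, -0.235, -0.235, -0.004, 0.001, -0.26]
row [-3.6, -0.194, -0.235, -0.004, 0.001, -0.347]
row [-4.221, -0.098, -0.234, -0.004, 0.0, -0.434]
row [-4.832, 0.051, -0.234, -0.004, 0.0, -0.522]
row [-5.427, 0.253, -0.234, -0.004, 0.0, -0.609]
```

Emit:
send_rows --rows '[[[-0.5,0,-0.2,0,0,0],[-1.05,0,-0.2,0,0,0],[-1.7,-0.15,-0.2,0,0,-0.085],[-2.35,-0.2,-0.2,0,0,-0.17],[-2.95,-0.25,-0.2,0,0,-0.26],[-3.6,-0.2,-0.2,0,0,-0.345],[-4.2,-0.1,-0.2,0,0,-0.435],[-4.85,0.05,-0.2,0,0,-0.52],[-5.15,0.15,-0.2,0,0,-0.565],[-5.45,0.25,-0.2,0,0,-0.61]]]'

```text
clock: 16.3
eef_pos: [443.7, -227.6, 175.2]
tool_rot: [3.139, -0.001, 1.642]
force: [2.9, 4.4, -0.3]
width: -0.2
gripper_force: 2.4
```

```bash
cat >> h.py <<'E'
def ft():
    "tangential resistance along tool x (+ = resisting the push towards -x) and finger angle"
    s=ctrl.read_state(); T=R.from_euler("xyz",s["tool_rot"]).as_matrix()
    b=np.array(s["eef_pos"])-HUB; a=np.degrees(np.arctan2(b@YC,b@XC))%360
    print("Fx,Fy tool",(T.T@s["force"]).round(2)[:2],"torque about hub Nm",(np.cross(b,s["force"])[2]/1000).round(3),"psi",(a+13.65).round(2),"r",np.hypot(b[0],b[1]).round(1),s["clock"])
E
python3 - <<'E'
from h import *
ft(); ball_angle()
for p in (195,197,199,201,203,205,210,215,220): cap(p,17,173)
E
```

```text
Fx,Fy tool [4.22 3.18] torque about hub Nm -0.342 psi 194.39 r 70.0 16.3
[('side', np.float64(16.1), 87), ('side', np.float64(194.4), 89), ('side', np.float64(106.5), 87), ('scene', np.float64(197.9), 87), ('scene', np.float64(287.7), 88), ('scene', np.float64(16.1), 89)]
row [0.033, -0.193, 0.222, 0.002, -0.0, 0.003]
row [-0.212, -0.249, 0.222, 0.002, -0.0, -0.032]
row [-0.459, -0.296, 0.221, 0.002, -0.0, -0.067]
row [-0.708, -0.334, 0.221, 0.003, -0.0, -0.102]
row [-0.957, -0.364, 0.221, 0.003, -0.0, -0.137]
row [-1.208, -0.385, 0.221, 0.003, -0.0, -0.172]
row [-1.836, -0.399, 0.22, 0.003, -0.0, -0.259]
row [-2.463, -0.359, 0.22, 0.003, 0.0, -0.346]
row [-3.084, -0.264, 0.22, 0.003, 0.0, -0.434]
```

Emit:
send_rows --rows '[[[-0.2,-0.2,0.2,0,0,-0.03],[-0.45,-0.3,0.2,0,0,-0.065],[-0.7,-0.35,0.2,0,0,-0.1],[-0.95,-0.35,0.2,0,0,-0.135],[-1.2,-0.4,0.2,0,0,-0.17]]]'

```text
clock: 16.9
eef_pos: [440.2, -239.8, 173.0]
tool_rot: [3.14, -0.001, 1.811]
force: [2.9, 4.7, 0.0]
width: 0.5
gripper_force: 2.3
```

```bash
python3 - <<'E'
from h import *
ft()
for p in (205,206.5,208,209.5,211,214): cap(p,17,173)
E
```

```text
Fx,Fy tool [3.88 3.95] torque about hub Nm -0.342 psi 204.45 r 72.3 16.9
row [-0.074, 0.011, 0.004, 0.002, -0.001, -0.001]
row [-0.258, -0.031, 0.004, 0.002, -0.001, -0.027]
row [-0.442, -0.068, 0.004, 0.002, -0.0, -0.053]
row [-0.628, -0.1, 0.004, 0.002, -0.0, -0.079]
row [-0.815, -0.128, 0.004, 0.002, -0.0, -0.105]
row [-1.19, -0.168, 0.004, 0.002, -0.0, -0.158]
```

Emit:
send_rows --rows '[[[-0.25,0,0,0,0,-0.027],[-0.45,-0.05,0,0,0,-0.053],[-0.65,-0.1,0,0,0,-0.08]]]'

```text
clock: 17.2
eef_pos: [440.5, -246.2, 173.0]
tool_rot: [3.14, -0.001, 1.891]
force: [2.7, 5.1, 0.3]
width: 0.2
gripper_force: 2.4
```

```bash
python3 - <<'E'
from h import *
ft()
for p in (210,211.5,213,214.5,216): cap(p,17,173)
E
```

```text
Fx,Fy tool [4.   4.16] torque about hub Nm -0.351 psi 209.55 r 72.2 17.2
row [-0.059, 0.004, 0.001, 0.001, -0.001, -0.008]
row [-0.243, -0.037, 0.001, 0.001, -0.001, -0.034]
row [-0.429, -0.073, 0.001, 0.001, -0.001, -0.06]
row [-0.615, -0.104, 0.001, 0.001, -0.001, -0.087]
row [-0.801, -0.13, 0.0, 0.001, -0.001, -0.113]
```

Emit:
send_rows --rows '[[[-0.25,-0.05,0,0,0,-0.033],[-0.45,-0.05,0,0,0,-0.06],[-0.6,-0.1,0,0,0,-0.085]]]'

```text
clock: 17.5
eef_pos: [441.3, -252.2, 173.0]
tool_rot: [3.14, -0.001, 1.976]
force: [2.4, 6.7, 1.5]
width: -0.2
gripper_force: 2.6
```

```bash
python3 - <<'E'
from h import *
ft()
for p in (214.5,216,217.5,219,220.5): cap(p,17,173)
E
```

```text
Fx,Fy tool [5.21 4.86] torque about hub Nm -0.449 psi 214.3 r 72.2 17.5
row [-0.028, 0.009, -0.0, 0.001, -0.001, -0.002]
row [-0.212, -0.033, -0.0, 0.001, -0.001, -0.028]
row [-0.397, -0.07, -0.001, 0.001, -0.001, -0.054]
row [-0.583, -0.102, -0.001, 0.001, -0.001, -0.08]
row [-0.769, -0.129, -0.001, 0.001, -0.001, -0.106]
```

Emit:
send_rows --rows '[[[-0.15,0,0,0,0,-0.02],[-0.3,-0.05,0,0,0,-0.04],[-0.3,-0.05,0,0,0,-0.04]]]'

```text
clock: 17.8
eef_pos: [441.8, -254.8, 173.0]
tool_rot: [3.141, -0.002, 2.015]
force: [1.5, 6.2, 2.2]
width: -0.1
gripper_force: 2.7
```

```bash
python3 - <<'E'
from h import *
ft(); ball_angle()
E
```

```text
Fx,Fy tool [4.94 4.02] torque about hub Nm -0.416 psi 216.45 r 72.2 17.8
[('side', np.float64(305.5), 91), ('side', np.float64(36.9), 87), ('side', np.float64(126.8), 87), ('scene', np.float64(217.8), 86), ('scene', np.float64(127.6), 88), ('scene', np.float64(308.8), 87), ('scene', np.float64(36.5), 89)]
```

Emit:
send_rows --rows '[[[-0.12,0,0,0,0,-0.015],[-0.25,-0.03,0,0,0,-0.03]]]'

```text
clock: 18.1
eef_pos: [442.2, -256.6, 172.9]
tool_rot: [3.141, -0.003, 2.046]
force: [1.1, 8.5, 3.6]
width: -0.1
gripper_force: 3.6
```

```bash
python3 - <<'E'
from h import *
ft()
E
```

```text
Fx,Fy tool [7.04 4.8 ] torque about hub Nm -0.577 psi 217.9 r 72.2 18.1
```

The torque has risen from 0.34 to 0.58 N m, about 13 N of clamping. I'll stop here and back off.

Emit:
send_rows --rows '[[[0.4,0,0,0,0,0],[1.0,0,0,0,0,0],[1.0,0,-4,0,0,0],[1.0,0,-8,0,0,0],[1.0,0,-12,0,0,0],[1.0,0,-12,0,0,0],[1.0,0,-12,0,0,0]]]'

```text
clock: 18.8
eef_pos: [437.6, -250.2, 293.3]
tool_rot: [3.141, 0.002, 2.043]
force: [-0.3, 0.2, -1.4]
width: 0.0
gripper_force: 0.0
```

```bash
python3 - <<'E'
from h import *
st(); ball_angle()
d=ctrl.get_image("side"); im=d["pixels"][:,:,::-1]
cv2.imwrite("pics/crop4.png",cv2.resize(im[80:230,195:325],None,fx=4,fy=4,interpolation=cv2.INTER_CUBIC))
E
```

```text
{'clock': 18.8, 'eef_pos': [437.63, -250.2, 293.26], 'tool_rot': [3.14, 0.0, 2.04], 'force': [-0.28, 0.25, -1.4], 'width': 0.02, 'gripper_force': 0.0} 0.96
[('side', np.float64(307.5), 90), ('side', np.float64(217.8), 88), ('side', np.float64(38.0), 87), ('side', np.float64(128.4), 87), ('scene', np.float64(218.7), 87), ('scene', np.float64(129.4), 89), ('scene', np.float64(310.9), 87), ('scene', np.float64(37.5), 89)]
```

View pics/crop4.png

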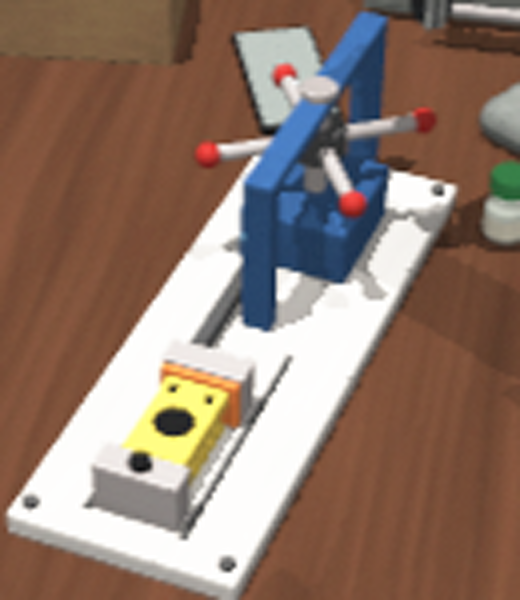

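The hull is square between the pad and the stop, and the capstan stayed at about 218° after I backed off. I'm handing the job in.

```bash
python3 -c "
from cell import ctrl
print(ctrl.finish_job())"
```

```text
the job is handed in; nothing more can be done
None
```

I placed the hull on the clamp bed and closed the jaw until it held the hull against the stop at an estimated 13 N, then backed off and handed in the job; no verdict came back.

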